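# Rack the material samples by thickness and lock the rack

### The arm

A 7-joint arm with a two-finger parallel gripper is mounted at the origin on the work surface. World frame = base frame: x ahead of the robot, y to its left, z up, the work surface at z = 0. Lengths are in mm, angles in rad, forces in N, time in s.
With the tool pointing down it reaches from about 425 to 875 mm from the base axis. Payload 9.9 kg.
Tool frame: the origin (TCP) lies at the very end of the fingers, on their centre line; the grasp point (between the pads) lies 19 mm behind it; z points along the fingers, y is the line along which they close (so a half turn about z gives the same grasp; the last joint's range is limited). The gripper opens to 85 mm and grips with 20 to 120 N. Pads are 22 mm wide; open, the fingers measure 114 mm over their backs; the gripper's body (76 mm by 85 mm) begins 54 mm behind the grasp point. The pads swing forward as they close: fully open they stand 13 mm farther back than shut.
Start: joints at [-0.084, 0.576, 0.025, 1.437, -0.015, 1.129, -0.057], TCP at [675.002, 0.006, 198.789] pointing down, gripper open.
Joint ranges: [-2.76, 2.76], [-0.34, 2.15], [-1.52, 1.57], [0.19, 2.46], [-1.09, 4.23], [0.17, 1.99], [-2.82, 2.82]. Speed limits (rad/s): [2.22, 2.22, 3.01, 3.01, 3.14, 3.14, 3.14].

### API

Orientations are given as a unit quaternion [w, x, y, z].
In Python, from plant import bot, move_gripper, ik, monitor, viewer, order gives the robot as it stands. Calls block until the motion is done:
- bot.move_to(position, orientation): joint-space move of the TCP to a pose.
- bot.move_l(position, attitude=None, feed=150, stop_force=None): straight line of the TCP; attitude=None keeps the orientation; feed is the mean speed in mm/s. With stop_force (N) it stops when the force on the tool has changed by that much, and returns True; else False.
- bot.goto_joints(angles): joint-space move.
- move_gripper(opening, newtons=None): finger opening in mm; newtons is the grip in N (None keeps the last); returns when the fingers have stopped.
- bot.sleep(seconds).
- ik(position, orientation): joint angles nearest the present ones, or None.
- monitor.get_state(): the state.
- viewer.camera(name): name is "scene" or "side" or "wrist"; returns a dict with "pixels" (420x560x3 uint8, red, green, blue), "vfov" (degrees; the focal length in pixels is half the picture's height over the tangent of half this angle, whatever the lens; pixels are square), "cx", "cy" (the principal point, pixels), "T" (4x4, takes a point from camera to world coordinates). Camera axes: x right, y up, looking along -z (the intrinsics and any distortion apply to the point x, -y, -z); pixel columns grow to the right and rows downward; lengths in mm; the calibration is good to about 2 mm. The wrist camera is an equidistant fisheye: a pixel r from the principal point sees the ray r / f radians off the axis. A picture is of the moment at which its call begins. There is no depth.
A pose or a line that the arm cannot do raises bot.Unreachable and nothing moves.
- order.close_job(): hands the job in; it is judged then, once.
The state is a dict: "t": time; "joint_pos": joint angles; "qd": joint speeds; "joint_efforts": joint torques, N m; "ee_pos": TCP position; "orientation": TCP orientation; "force": force on the tool from outside, world axes, zero at the start; "torque": the same for the moment, N m; "opening": finger opening in mm; "gripper_force": force on a finger pad.
Only numpy, scipy, OpenCV 4.12 (cv2) and the standard library are available. Lean on these libraries where they do the work, as an engineer would, in place of code of your own. Each camera call takes 0.05 s, during which the arm holds its last target. There are 200 camera calls.

### The job

Slide every sample board lying on the cutting mat fully home, flat, into the rack slot made for its thickness (the slot's swatch shows the same material). When all are in, put the yellow-handled square key into the recessed socket and turn it clockwise to its stop, so that the keeper locks the boards in; then take the key out, leaving the rack locked, and stand it back in its wooden holder. Leave the glue bottle, the power adapter and the craft knife alone.

Things in the scene. Friction and masses are not known exactly. Their poses are not given: they have to be found in the camera images.
- rack: fixed sample rack: four white slot modules in a row, 66 mm apart along y, 34 mm high, with a steel keeper bar on top (to 46 mm), and at x -40, y +164 a grey lock block 54 x 54 x 40 mm high. Origin on the bench, mid-row, in the plane of the slot mouths; +x points out of the mouths, away from the robot (within 10 degrees), z up
- holder: the key's stand, a fixed wooden block 42 x 42 x 30 mm high with a 16 mm square hole, closed at the bottom; origin at the middle of its underside, the hole's floor 4 mm above that, hole sides along x and y
- key: loose square key, about 100 g, upright in the holder at the start: steel shaft 12 mm square, 40 mm long (10 mm square in the last 4 mm), topped by a yellow cross bar 50 mm (x) by 14 mm (y) by 22 mm high, 40 to 62 mm above the foot. Origin at the middle of the foot's end, z up the shaft, shaft sides along x and y
- lock_mouth (a point): middle of the mouth of the brass square socket, 13.4 mm wide and 16 mm deep, that turns in the lock block; the mouth is 30 mm above the bench, 10 mm below the block's top in a 38 mm square well. x and y lie along the socket's sides and turn with it. A key on its floor has its foot 14 mm above the bench
- lock (a joint): angle of the socket, rad: grows clockwise seen from above; 0 to 0.1 at the start (rack open), stop at 1.3 (locked). Stiff, about 0.06 N m, stays where it is left. The key has about 0.12 rad of play in it
- keeper (a joint): shift of the keeper bar along the rack's +y, m, driven by the lock: 0 open, 0.018 locked. Its orange fingers, 8 mm wide, hang 12 to 16 mm in front of the mouths, from 46 to 3.5 mm above the bench; open, each is 33 mm to the -y side of its slot's middle; locked, they stand before the boards' ends. A board standing out more than 12 mm jams them
- board_ply: loose flat sample board, pale plywood, 90 mm (x) by 46 mm (y), 8 mm thick (z), lying on the bench; origin at the middle of its underside. May be absent. Both ends are alike
- slot_ply: fixed white slot module, pale plywood swatch on top, for the 8 mm board: slot 10 mm high, 50 mm wide (flared to 60 in the first 12 mm), floor level with the bench, open at +x only, 82 mm deep. Origin on the bench, mid-mouth, +x out of the mouth. A board fully home touches the back wall, stands 8 mm out, its origin 37 mm behind the mouth plane
- board_red: loose flat sample board, red acrylic, 90 mm (x) by 46 mm (y), 12 mm thick (z), lying on the bench; origin at the middle of its underside. May be absent. Both ends are alike
- slot_red: fixed white slot module, red acrylic swatch on top, for the 12 mm board: slot 14 mm high, 50 mm wide (flared to 60 in the first 12 mm), floor level with the bench, open at +x only, 82 mm deep. Origin on the bench, mid-mouth, +x out of the mouth. A board fully home touches the back wall, stands 8 mm out, its origin 37 mm behind the mouth plane
- board_blue: loose flat sample board, blue plastic, 90 mm (x) by 46 mm (y), 16 mm thick (z), lying on the bench; origin at the middle of its underside. May be absent. Both ends are alike
- slot_blue: fixed white slot module, blue plastic swatch on top, for the 16 mm board: slot 18 mm high, 50 mm wide (flared to 60 in the first 12 mm), floor level with the bench, open at +x only, 82 mm deep. Origin on the bench, mid-mouth, +x out of the mouth. A board fully home touches the back wall, stands 8 mm out, its origin 37 mm behind the mouth plane
- board_walnut: loose flat sample board, dark brown walnut, 90 mm (x) by 46 mm (y), 20 mm thick (z), lying on the bench; origin at the middle of its underside. May be absent. Both ends are alike
- slot_walnut: fixed white slot module, dark brown walnut swatch on top, for the 20 mm board: slot 22 mm high, 50 mm wide (flared to 60 in the first 12 mm), floor level with the bench, open at +x only, 82 mm deep. Origin on the bench, mid-mouth, +x out of the mouth. A board fully home touches the back wall, stands 8 mm out, its origin 37 mm behind the mouth plane
- glue: white glue bottle with an orange cap, 44 mm across and 110 mm high, a bystander; origin under its middle
- adapter: black plug-in power adapter, 60 x 40 x 32 mm, a bystander; origin under its middle
- knife: red craft knife, 130 x 26 x 14 mm handle along x, a bystander; origin under the handle's middle
There are look-alikes about, which are no part of the job. Of the things that look like the key, the larger one is meant.

How it is judged:
By the outcome, as a careful person would: the job done as asked, in the order asked, and still so for the second after the job is handed in, with the robot touching nothing.
Of board_ply, board_red, board_blue, board_walnut only 3 to 4 are there at a start; the rules pass over those that are not, and their reading is None.
At some moment in a run one of board_ply, board_red, board_blue, board_walnut may be knocked a few centimetres aside while the robot is not near it.
It also fails if it takes over 210 s, if anything falls off the work surface, if the arm or the gripper's body presses on something with over 40 N, if the wrist force passes 120 N, or if a joint passes its speed limit or range.

## Working session

There is one attempt and no reset: what is moved stays moved. The work goes in short steps, each a Python script; the robot and the scene stay as the last script left them, time stands still between calls to the robot, and variables do not carry over. Pictures are saved under pics/ and viewed, at most 14 in all, crops included, and the job is handed in when it is done.

```bash
ls; mkdir -p pics; python3 - <<'E'
from plant import viewer,monitor
import cv2,numpy as np
for n in ["scene","side","wrist"]:
    c=viewer.camera(n); cv2.imwrite(f"pics/{n}0.png",cv2.resize(c["pixels"][...,::-1],(800,600),interpolation=cv2.INTER_CUBIC))
    print(n,c["vfov"],c["cx"],c["cy"],np.round(c["T"],3).tolist(),[k for k in c])
s=monitor.get_state();print(s["t"],s["ee_pos"],s["orientation"])
E
```

```text
pics
scene 56.18704611662382 281.5510870832954 211.08833651409486 [[0.699, -0.502, 0.509, 1159.191], [0.715, 0.494, -0.495, -512.922], [-0.003, 0.71, 0.704, 812.973], [0.0, 0.0, 0.0, 1.0]] ['pixels', 'vfov', 'cx', 'cy', 'T']
side 55.09170438960558 281.8796663004873 210.4331788425387 [[-0.959, 0.194, -0.208, 439.576], [-0.284, -0.672, 0.683, 628.323], [-0.008, 0.714, 0.7, 685.779], [0.0, 0.0, 0.0, 1.0]] ['pixels', 'vfov', 'cx', 'cy', 'T']
wrist 65.70646984690485 280.5521628052673 210.9293990206701 [[1.0, -0.0, 0.003, 675.907], [-0.001, 0.957, 0.291, 73.419], [-0.003, -0.291, 0.957, 374.181], [0.0, 0.0, 0.0, 1.0]] ['pixels', 'vfov', 'cx', 'cy', 'T']
0.15 [6.74660646e+02 1.33834308e-02 1.98145774e+02] [-4.06777033e-04  7.07108805e-01  7.07104506e-01 -4.35917951e-04]
```

View pics/scene0.png

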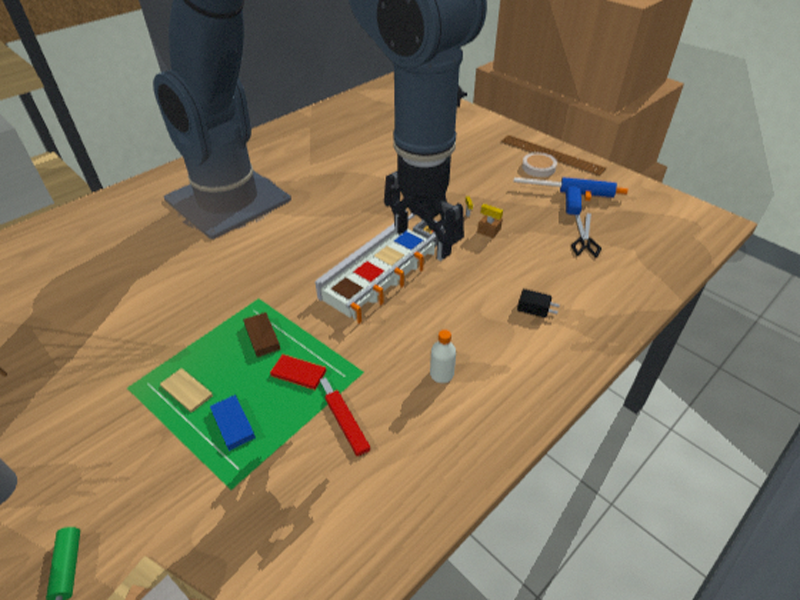

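View pics/side0.png

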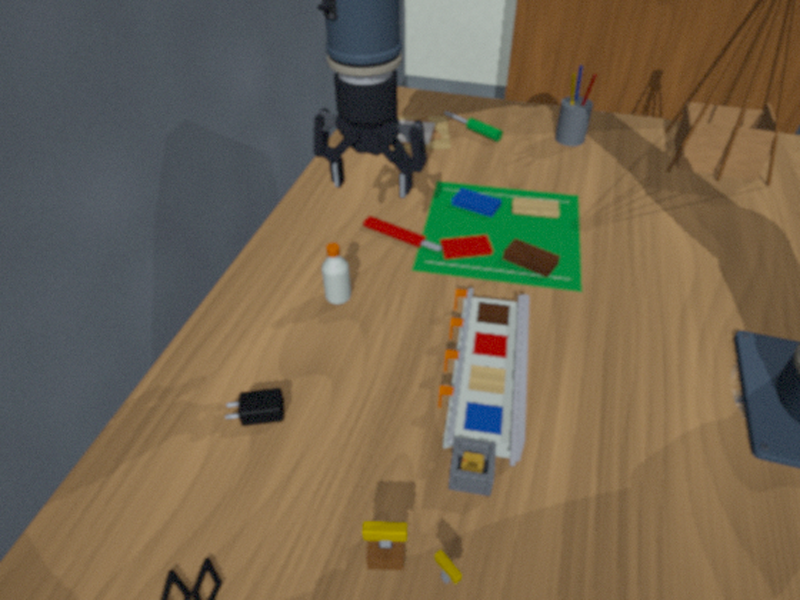

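All four boards are on the mat (scene: walnut 261,334; red 299,372; ply 186,390; blue 232,422). The rack order from −y is walnut, red, ply, blue, then the lock block. The larger key is in its holder (side 385,545).

```bash
cat > h.py <<'E'
import numpy as np,cv2
from plant import bot,move_gripper,ik,monitor,viewer,order
def cam(n): return viewer.camera(n)
def f_(c): return c["pixels"].shape[0]/2/np.tan(np.radians(c["vfov"])/2)
def ray(c,u,v,fish):
    a,b=(u-c["cx"])/f_(c),(v-c["cy"])/f_(c)
    if fish:
        r=np.hypot(a,b); s=np.sin(r)/r if r>1e-9 else 1; d=np.array([a*s,-b*s,-np.cos(r)])
    else: d=np.array([a,-b,-1.])
    return c["T"][:3,:3]@d
def p2w(c,u,v,z,fish=False):
    o=c["T"][:3,3]; d=ray(c,u,v,fish); return (o+d*(z-o[2])/d[2])[:3]
def w2p(c,P,fish=False):
    q=c["T"][:3,:3].T@(np.array(P,float)-c["T"][:3,3]); x,y,z=q[0],-q[1],-q[2]
    if fish:
        r=np.hypot(x,y); t=np.arctan2(r,z); k=t/r if r>1e-9 else 1/z
    else: k=1/z
    return c["cx"]+f_(c)*x*k, c["cy"]+f_(c)*y*k
def Q(a):
    "tool down, closing line (tool y) at world angle a"
    # tool y=(cos a,sin a,0), z=-Z, x=y x z
    from scipy.spatial.transform import Rotation as R
    y=np.array([np.cos(a),np.sin(a),0]); z=np.array([0,0,-1.]); x=np.cross(y,z)
    q=R.from_matrix(np.c_[x,y,z]).as_quat(); return [q[3],q[0],q[1],q[2]]
def save(c,name,crop=None,k=None):
    im=c["pixels"][...,::-1]
    if crop: u0,v0,u1,v1=crop; im=im[v0:v1,u0:u1]
    k=k or min(800/im.shape[1],600/im.shape[0])
    cv2.imwrite(f"pics/{name}.png",cv2.resize(im,None,fx=k,fy=k,interpolation=cv2.INTER_CUBIC)); print(name,"scale",k)
E
python3 - <<'E'
from h import *
k=1.4286
L={"scene":dict(walnut=(261,332,20),red=(299,371,12),ply=(186,389,8),blue=(232,420,16),sw=(347,289,34),sr=(369,271,34),sp=(390,256,34),sb=(410,241,34),glue=(443,375,0),holder=(489,226,30),key=(491,212,66),knife=(348,423,14)),
"side":dict(walnut=(531,256,20),red=(466,246,12),ply=(536,207,8),blue=(477,201,16),sw=(493,313,34),sr=(490,344,34),sp=(487,379,34),sb=(484,418,34),lock=(473,463,30),glue=(338,296,0),key=(385,527,66),holder=(386,550,30))}
for n in L:
    c=cam(n)
    for o,(u,v,z) in L[n].items(): print(n,o,np.round(p2w(c,u/k,v/k,z)[:2]))
E
```

```text
scene walnut [ 456. -205.]
scene red [ 577. -207.]
scene ply [ 467. -371.]
scene blue [ 584. -350.]
scene sw [492. -20.]
scene sr [483.  48.]
scene sp [479. 113.]
scene sb [472. 179.]
scene glue [759. -21.]
scene holder [557. 350.]
scene key [555. 354.]
scene knife [ 723. -215.]
side walnut [ 449. -195.]
side red [ 568. -201.]
side ply [ 460. -366.]
side blue [ 576. -343.]
side sw [488. -21.]
side sr [481.  45.]
side sp [473. 111.]
side sb [465. 177.]
side lock [466. 244.]
side glue [754. -22.]
side key [542. 369.]
side holder [538. 379.]
```

```bash
python3 - <<'E'
from h import *
import pickle
for n,p in [("rack",(540,130,260)),("mat",(515,-275,190))]:
    bot.move_to(p,Q(0)); bot.sleep(.3); c=cam("wrist"); pickle.dump(c,open(n+".pkl","wb")); save(c,n+"1")
s=monitor.get_state();print(s["t"],s["ee_pos"],s["joint_pos"])
E
```

```text
rack1 scale 1.4285714285714286
mat1 scale 1.4285714285714286
3.2833 [ 515.23081111 -274.56330948  190.06255975] [ 0.31882443  0.45032768  0.13627346  1.70266867 -0.07070305  0.99330442
  0.48112423]
```

View pics/rack1.png

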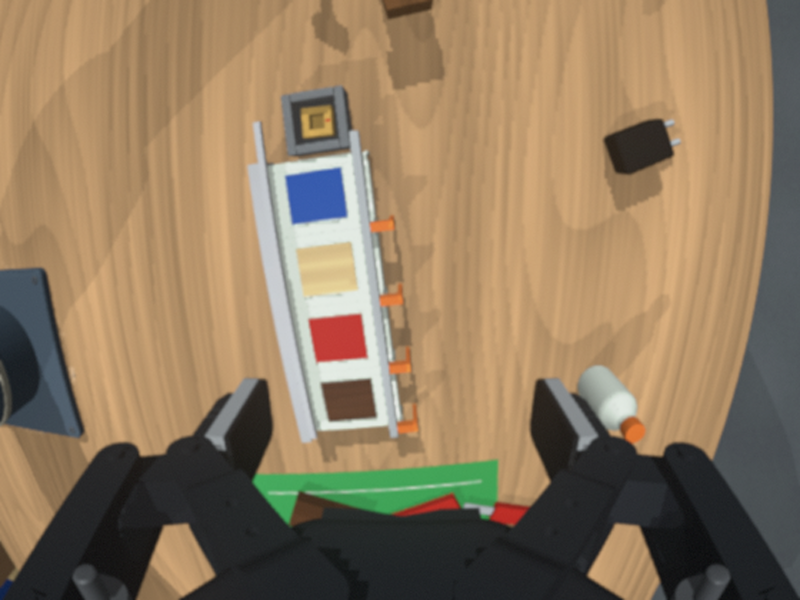

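View pics/mat1.png

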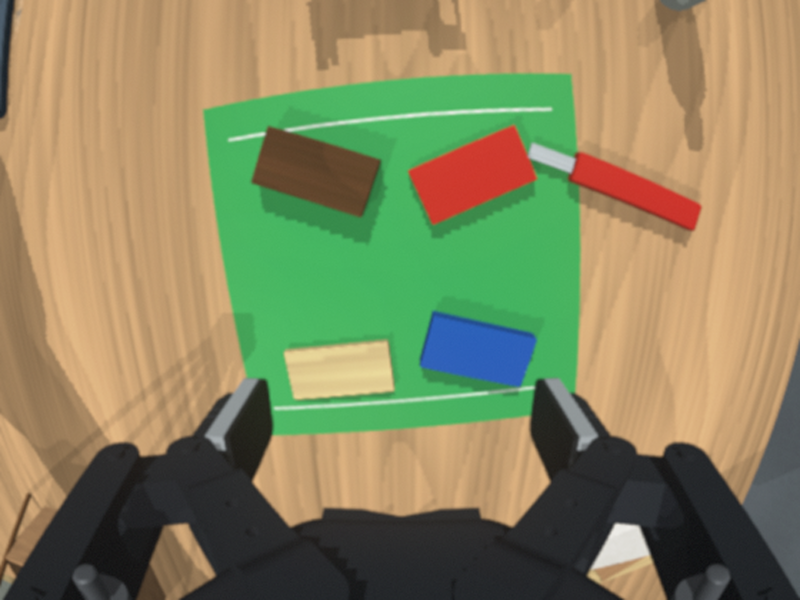

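```bash
python3 - <<'E'
from h import *
import pickle
from scipy.optimize import least_squares
k=1/.7
c=pickle.load(open("rack.pkl","rb"))
pts=[((283,95),(-67,191,40)),((347,88),(-13,191,40)),((351,148),(-13,137,40)),((288,156),(-67,137,40)),((317,121),(-40,164,30)),
((396,231),(16,62,46)),((403,305),(16,-4,46)),((411,373),(16,-70,46)),((418,432),(16,-136,46)),((367,152),(0,132,34))]
W=lambda p,l:(p[0]+np.cos(p[2])*l[0]-np.sin(p[2])*l[1],p[1]+np.sin(p[2])*l[0]+np.cos(p[2])*l[1],l[2])
def res(p): return np.ravel([np.array(p2w(c,u/k,v/k,l[2],True)[:2])-W(p,l)[:2] for (u,v),l in pts])
r=least_squares(res,[520,80,.1],loss="soft_l1",f_scale=2)
print("rack",r.x,np.round(r.fun.reshape(-1,2),1).tolist())
m=pickle.load(open("mat.pkl","rb"))
B=dict(walnut=(20,[(269,128),(381,159),(363,216),(252,183)]),red=(12,[(515,126),(536,178),(433,223),(409,171)]),
ply=(8,[(285,350),(388,341),(394,391),(293,399)]),blue=(16,[(434,314),(536,335),(521,387),(420,365)]))
for n,(z,q) in B.items():
    w=np.array([p2w(m,u/k,v/k,z,True)[:2] for u,v in q]).astype(np.float32)
    print(n,cv2.minAreaRect(w),w.mean(0), [round(float(np.linalg.norm(w[i]-w[i-1])),1) for i in range(4)])
E
```

```text
rack [5.26862805e+02 8.25999641e+01 1.04958915e-01] [[0.8, 0.4], [2.3, -2.2], [-0.3, -0.5], [-1.1, 0.4], [-1.2, 0.7], [0.6, 0.3], [-0.4, 0.5], [0.0, -0.0], [0.5, 0.2], [-0.7, -0.5]]
walnut ((451.97259521484375, -204.4377899169922), (44.72337341308594, 89.70488739013672), 72.1692886352539) [ 452.25922 -204.61157] [44.0, 88.4, 44.7, 89.7]
red ((571.78369140625, -207.37892150878906), (88.91106414794922, 43.891021728515625), 24.663549423217773) [ 571.7006  -207.30832] [88.9, 43.5, 88.3, 43.9]
ply ((462.71319580078125, -372.5152587890625), (90.9343490600586, 47.671607971191406), 5.893249988555908) [ 463.21484 -372.33163] [47.7, 88.8, 47.1, 90.8]
blue ((581.5368041992188, -350.5022277832031), (48.8708381652832, 90.92053985595703), 76.7297134399414) [ 580.80383 -350.35034] [45.8, 87.9, 49.0, 90.9]
```

```bash
cat > job.py <<'E'
from h import *
RX,RY,RA=526.9,82.6,0.105
TH=dict(ply=8,red=12,blue=16,walnut=20); SY=dict(walnut=-99,red=-33,ply=33,blue=99)
GUESS=dict(walnut=(452,-204.5,-17.8),red=(571.7,-207.3,24.7),ply=(463,-372.4,5.9),blue=(581,-350.4,-13.3))
def rk(x,y,z): return [RX+np.cos(RA)*x-np.sin(RA)*y, RY+np.sin(RA)*x+np.cos(RA)*y, z]
def st(m=""): s=monitor.get_state(); print(m,round(s["t"],1),np.round(s["ee_pos"],1),"F",np.round(s["force"],1),"op",round(s["opening"],1),"j7",round(s["joint_pos"][6],2),flush=True); return s
def find(n,g):
    c=cam("wrist"); hsv=cv2.cvtColor(c["pixels"],cv2.COLOR_RGB2HSV); h,s,v=cv2.split(hsv)
    if n=="red": m=((h<6)|(h>174))&(s>140)
    elif n=="blue": m=(h>100)&(h<130)&(s>120)
    else: m=~((h>40)&(h<90)&(s>60))
    m=cv2.morphologyEx(m.astype(np.uint8),cv2.MORPH_OPEN,np.ones((5,5)))
    _,lab=cv2.connectedComponents(m); u,v=w2p(c,(g[0],g[1],TH[n]),True); l=lab[int(round(v)),int(round(u))]
    if l==0: raise SystemExit(n+" not where expected")
    cs,_=cv2.findContours((lab==l).astype(np.uint8),cv2.RETR_EXTERNAL,cv2.CHAIN_APPROX_NONE)
    ct=max(cs,key=len)[:,0,:]
    w=np.array([p2w(c,a,b,TH[n],True)[:2] for a,b in ct],np.float32)
    (x,y),(a,b),t=cv2.minAreaRect(w)
    if a<b: a,b,t=b,a,t-90
    t=(t+90)%180-90
    print(n,"found",np.round([x,y,t,a,b],1))
    if abs(a-90)>5 or abs(b-46)>6: save(c,n+"_bad"); raise SystemExit("size off")
    return x,y,t
def A(yaw): return yaw+np.pi/2
def hover(n):
    g=GUESS[n]; a=A(np.radians(g[2])); d=np.array([np.sin(a),-np.cos(a)])
    p=np.array(g[:2])+40*d; bot.move_to([*p,190],Q(a)); bot.sleep(.2); return find(n,g)
def pick_place(n):
    move_gripper(64,40); x,y,t=hover(n); yaw=np.radians(t); a=A(yaw)
    gx,gy=x+29*np.cos(yaw),y+29*np.sin(yaw); z=0.5 if n=="ply" else 3
    bot.move_to([gx,gy,60],Q(a)); 
    if bot.move_l([gx,gy,z],feed=60,stop_force=10): st("touched early")
    move_gripper(30,40); s=st("gripped")
    if s["opening"]<42: raise SystemExit("no grip")
    bot.move_l([gx,gy,70],feed=100)
    q=Q(A(RA)); bot.move_to(rk(105,SY[n],70),q)
    print("down",bot.move_l(rk(105,SY[n],z),feed=60,stop_force=6)); s=st(); zz=s["ee_pos"][2]
    print("slide",bot.move_l(rk(36,SY[n],zz),feed=50,stop_force=15)); s=st()
    move_gripper(64); bot.move_l([*s["ee_pos"][:2],90],feed=150)
def push(n):
    q=Q(A(RA)); bot.move_to(rk(85,SY[n],90),q); move_gripper(0)
    bot.move_l(rk(85,SY[n],3),feed=100)
    print("push",bot.move_l(rk(15,SY[n],3),feed=50,stop_force=12)); s=st()
    d=np.array(s["ee_pos"][:2])-[RX,RY]; print("local x",d@[np.cos(RA),np.sin(RA)])
    bot.move_l(rk(60,SY[n],3),feed=150); bot.move_l(rk(70,SY[n],90),feed=200)
E
python3 - <<'E'
from job import *
for n in TH:
    for p,a in [(GUESS[n][:2],A(np.radians(GUESS[n][2]))),(rk(36,SY[n],0)[:2],A(RA))]:
        for z in (3,90):
            j=ik([*p,z],Q(a)); print(n,z,None if j is None else np.round(j,2))
pick_place("blue")
E
```

```text
ply 3 [ 0.76  0.69 -0.26  1.85  0.28  0.63  2.01]
ply 90 [ 0.78  0.58 -0.28  1.78  0.21  0.81  2.07]
ply 3 [-0.14  0.67 -0.23  1.91  0.26  0.59  1.14]
ply 90 [-0.09  0.55 -0.31  1.84  0.23  0.78  1.16]
red 3 [ 0.48  0.72 -0.34  1.81  0.36  0.67  1.94]
red 90 [ 0.51  0.61 -0.38  1.74  0.29  0.85  2.  ]
red 3 [-0.02  0.67 -0.24  1.92  0.27  0.58  1.24]
red 90 [ 0.02  0.55 -0.31  1.85  0.23  0.78  1.28]
blue 3 [ 0.59  0.78 -0.19  1.62  0.2   0.76  1.64]
blue 90 [ 0.59  0.68 -0.21  1.55  0.16  0.93  1.67]
blue 3 [-0.25  0.68 -0.24  1.88  0.27  0.61  1.01]
blue 90 [-0.19  0.57 -0.33  1.81  0.24  0.8   1.04]
walnut 3 [ 0.43  0.6  -0.14  2.11  0.19  0.45  1.4 ]
walnut 90 [ 0.46  0.46 -0.19  2.03  0.13  0.66  1.45]
walnut 3 [ 0.1   0.67 -0.25  1.91  0.28  0.59  1.35]
walnut 90 [ 0.14  0.55 -0.3   1.84  0.23  0.78  1.39]
blue found [ 580.7 -351.5  -13.4   88.7   45.1]
gripped 7.1 [ 609.  -358.2    3.1] F [ 0.   0.6 -0.3] op 30.0 j7 1.65no grip
```

```bash
python3 - <<'E'
from job import *
c=cam("wrist"); save(c,"miss_w")
c=cam("side");save(c,"miss_s",(230,60,430,210))
E
```

```text
miss_w scale 1.4285714285714286
miss_s scale 4.0
```

View pics/miss_w.png

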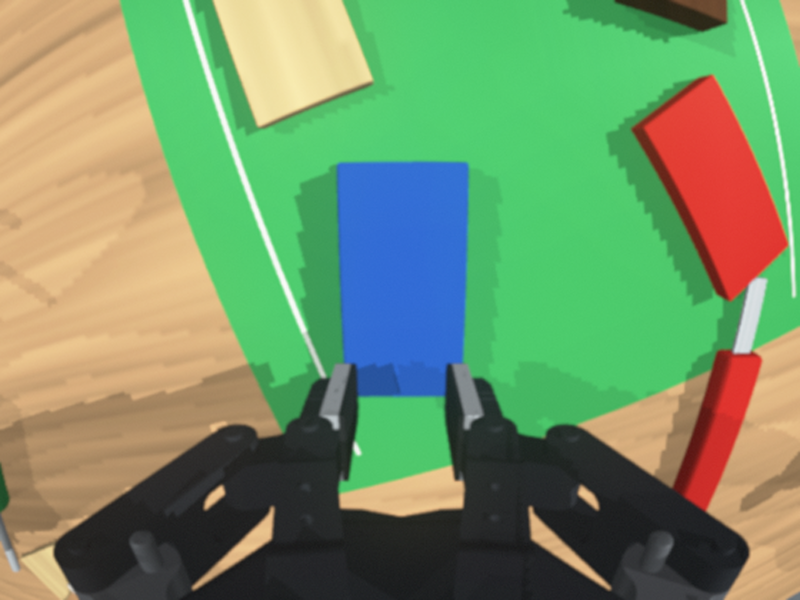

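The wrist view shows the pads on both long sides of the blue board's near end (343–465, 390), so it is held and the opening reading is probably just the commanded value. I'll check the force and carry on.

```bash
python3 - <<'E'
from job import *
s=st(); print(s["gripper_force"])
s=monitor.get_state(); gx,gy,_=s["ee_pos"]
bot.move_l([gx,gy,70],feed=100); s=st(); print(s["gripper_force"])
save(cam("wrist"),"lift")
E
```

```text
7.2 [ 608.9 -358.2    3.1] F [1.  0.3 0.2] op 30.0 j7 1.65
0.0
 8.0 [ 608.5 -358.    69.5] F [ 0.5  0.2 -0.5] op 30.1 j7 1.66
0.0
lift scale 1.4285714285714286
```

View pics/lift.png

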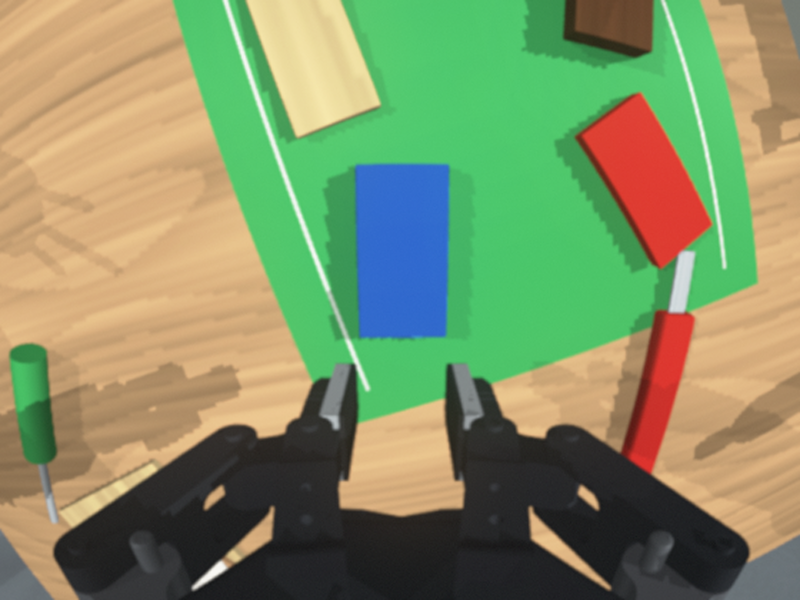

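```bash
python3 - <<'E'
from job import *
print(find("blue",(575,-349)))
c=cam("wrist");print(np.round(c["T"][:3,3],1),"tip of TCP px",w2p(c,monitor.get_state()["ee_pos"],True))
sc=cam("scene")
for n,s_ in (("scene",sc),("side",cam("side"))):
    h,s,v=cv2.split(cv2.cvtColor(s_["pixels"],cv2.COLOR_RGB2HSV)); m=((h>100)&(h<130)&(s>150)).astype(np.uint8)
    u,vv=w2p(s_,(575,-349,16)); nl,lab,stt,cen=cv2.connectedComponentsWithStats(m); i=min(range(1,nl),key=lambda i:np.hypot(cen[i][0]-u,cen[i][1]-vv)+(1000 if stt[i][4]<50 else 0))
    print(n,p2w(s_,*cen[i],14),stt[i])
E
```

```text
blue found [ 580.3 -351.3  -13.3   88.7   45.6]
(580.3339233398438, -351.265869140625, -13.285957336425781)
[ 537.8 -341.5  245.3] tip of TCP px (np.float64(281.3494122735096), np.float64(242.95392530308365))
scene [ 587.54631001 -352.01397569   14.        ] [149 277  29  38 654]
side [ 578.34161998 -342.76059562   14.        ] [317 132  33  19 372]
```

View pics/miss_s.png

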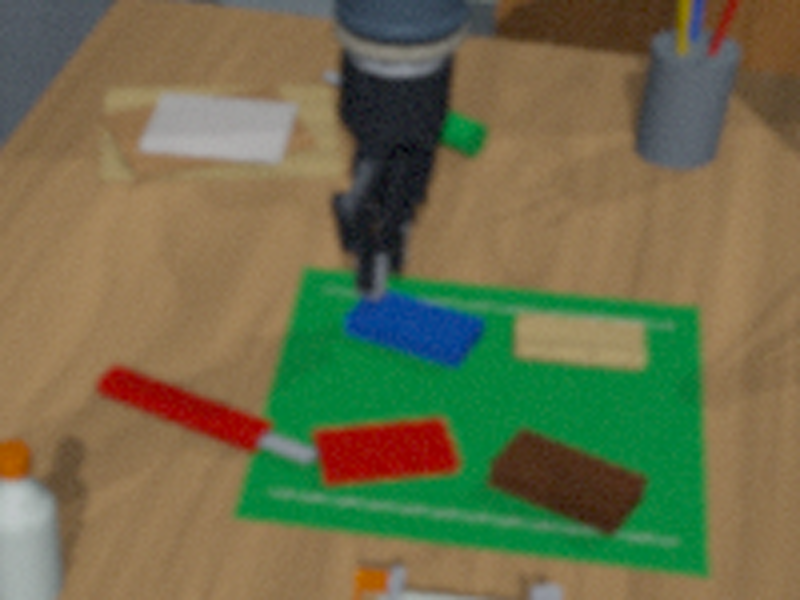

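The tips look about 19 mm behind the stated TCP: they stayed above the 16 mm board, which never moved. A gentle touch on bare mat will settle it.

```bash
python3 - <<'E'
from job import *
a=Q(A(RA)); p=(512,-288)
for o in (46,64):
    move_gripper(o); bot.move_to([*p,40],a); bot.move_l([*p,4],feed=80,stop_force=5); print(o,bot.move_l([*p,-24],feed=15,stop_force=4)); st()
    bot.move_l([*p,40],feed=100)
E
```

```text
46 False
 11.8 [ 512.  -288.1  -23.9] F [-0.4 -0.5  0.6] op 46.0 j7 1.82
64 False
 15.7 [ 512.  -288.   -23.9] F [-0.7  0.6  0.1] op 64.0 j7 1.82
```

```bash
python3 - <<'E'
from job import *
a=Q(A(RA)); p=(512,-288)
for o in (64,46,0):
    move_gripper(o); bot.move_to([*p,10],a); bot.move_l([*p,-15],feed=80,stop_force=5); print(o,bot.move_l([*p,-60],feed=15,stop_force=4)); st()
    bot.move_l([*p,20],feed=150)
E
```

```text
64 True
 19.1 [ 512.  -288.1  -38.4] F [-0.9  0.5  8.4] op 64.0 j7 1.81
46 True
 22.2 [ 512.  -288.   -34.7] F [-1.5  0.1  6.7] op 46.0 j7 1.81
0 True
 25.3 [ 512.  -288.   -32.3] F [-0.9  1.   6.8] op 0.1 j7 1.81
```

Shut fingertips sit 32 mm behind the stated TCP (34.5 mm at 46 mm opening, 38 mm at 64 mm). I'll apply that offset to every tip height.

```bash
python3 - <<'E'
s=open("job.py").read()
s=s.replace('z=0.5 if n=="ply" else 3','z=ZO+(0 if n=="ply" else 2)').replace("RX,RY,RA=","ZO=-32\nRX,RY,RA=",1)
s=s.replace("[gx,gy,60]","[gx,gy,40]").replace("[gx,gy,70]","[gx,gy,35]").replace("rk(105,SY[n],70)","rk(105,SY[n],35)").replace(",90],feed",",50],feed").replace("SY[n],90)","SY[n],50)").replace("SY[n],3)","SY[n],ZO+3)")
open("job.py","w").write(s)
from job import *
sc=cam("side"); print("tip px expected",w2p(sc,(609,-358.2,36)))
pick_place("blue"); 
save(cam("wrist"),"blue_in")
E
```

```text
tip px expected (np.float64(324.3664579097315), np.float64(130.17542743343898))
blue found [ 580.1 -351.5  -13.3   88.2   44.9]
gripped 29.9 [ 608.7 -358.4  -29.3] F [-0.3  1.   5.5] op 44.7 j7 1.63
down True
 33.6 [620.5 192.  -29.4] F [-0.1 -0.6  6.2] op 44.9 j7 1.08
slide False
 35.1 [552.1 184.9 -29.4] F [1.5 1.3 6.9] op 45.2 j7 1.03
blue_in scale 1.4285714285714286
```

View pics/blue_in.png

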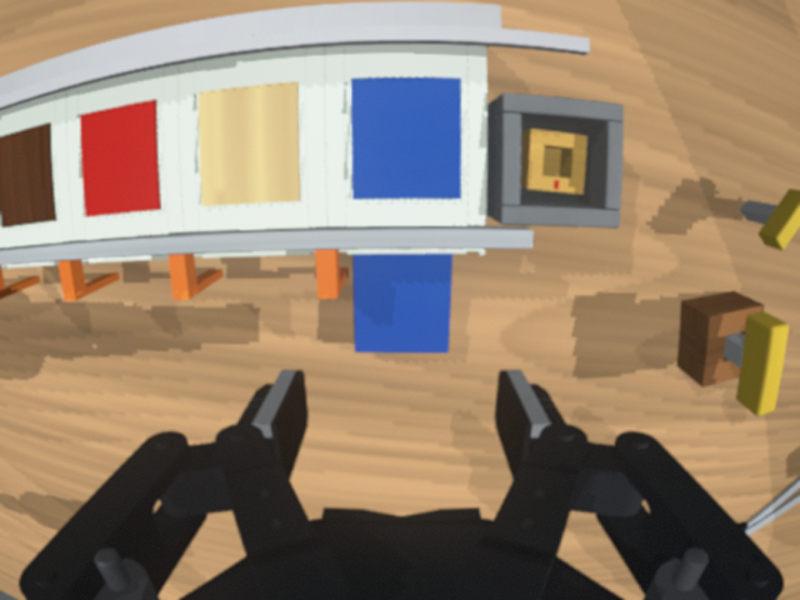

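Blue is straight in its slot, its end standing out at (402,350). Next I'll push it home, and measure how wide the shut fingers are.

```bash
python3 - <<'E'
from job import *
push("blue"); st()
E
```

```text
push False
 39.6 [533.7 183.5 -28.5] F [6.  1.5 0.2] op 0.1 j7 1.01
local x 17.300648251576316
 40.6 [585.3 188.2  50.2] F [ 0.4 -0.9 -0.6] op -0.1 j7 1.09
```

```bash
sed -i 's/rk(15,SY\[n\],ZO+3),feed=50,stop_force=12/rk(8,SY[n],ZO+3),feed=40,stop_force=18/' job.py; python3 - <<'E'
from job import *
push("blue")
pick_place("ply"); push("ply")
save(cam("wrist"),"ply_in")
E
```

```text
push True
 43.7 [534.  183.6 -27.5] F [ 2.  -0.1  1.8] op -0.0 j7 1.01
local x 17.658785176855886
ply found [ 462.6 -372.8    6.5   89.5   45.9]
gripped 50.0 [ 491.7 -369.7  -31.3] F [-1.1  0.6  5.7] op 44.6 j7 2.01
down True
 53.7 [627.4 126.3 -31.3] F [-0.8 -0.8  6.4] op 44.6 j7 1.23
slide False
 55.2 [559.  119.2 -31.3] F [1.6 0.7 6.5] op 44.2 j7 1.19
push True
 59.8 [541.1 118.6 -27.3] F [1.  0.5 0.3] op 0.0 j7 1.17
local x 17.8666968535481
ply_in scale 1.4285714285714286
```

View pics/ply_in.png

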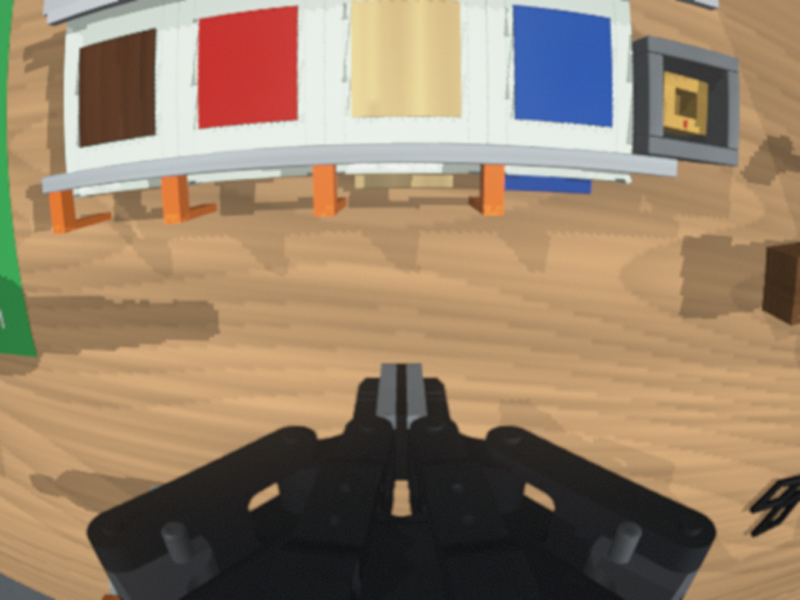

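Ply and blue both stop at local x ≈ 17.8 with short, equal ends showing (405,181 and 548,185), so both are home. Next are red and walnut.

```bash
python3 - <<'E'
from job import *
pick_place("red"); push("red")
pick_place("walnut"); push("walnut"); st()
E
```

```text
red found [ 545.3 -204.3   25.3   86.7   43.6]
gripped 65.3 [ 571.9 -192.   -29.3] F [-1.1  0.5  6.2] op 44.9 j7 1.94
down True
 68.2 [634.2  60.8 -29.3] F [-0.6  0.   6.4] op 44.7 j7 1.32
slide False
 69.7 [566.   53.5 -29.4] F [1.2 1.1 6.2] op 44.6 j7 1.29
push True
 74.2 [548.7  52.9 -27.4] F [ 3.1 -0.2  2.3] op -0.4 j7 1.27
local x 18.540594192402132
walnut found [ 446.7 -203.5  -18.3   88.7   45.2]
gripped 79.6 [ 474.5 -212.7  -29.5] F [-0.9  1.   6.2] op 45.3 j7 1.44
down True
 82.4 [641.2  -4.8 -29.4] F [-0.1 -0.2  6.4] op 44.8 j7 1.42
slide False
 83.9 [572.9 -11.8 -29.5] F [1.2 2.9 5.1] op 45.2 j7 1.4
push True
 88.5 [556.3 -13.2 -27.5] F [ 0.9 -0.2  0.7] op -0.1 j7 1.39
local x 19.17671850500428
 89.5 [606.1  -8.8  50.1] F [ 0.1 -0.9 -0.3] op -0.1 j7 1.43
```

Red had been nudged 26 mm but was found and seated; all four are in. Now a look at the lock, holder and key.

```bash
python3 - <<'E'
from job import *
import pickle
bot.move_to([580,300,120],Q(np.pi/2)); bot.sleep(.3); c=cam("wrist"); pickle.dump(c,open("lk.pkl","wb")); save(c,"lk"); st()
print(w2p(c,rk(-40,164,30),True))
E
```

```text
lk scale 1.4285714285714286
 91.0 [580.3 299.2 119.9] F [ 0.2 -0.7  0.4] op -0.0 j7 0.92
(np.float64(210.57023336194678), np.float64(72.12716877500654))
```

View pics/lk.png

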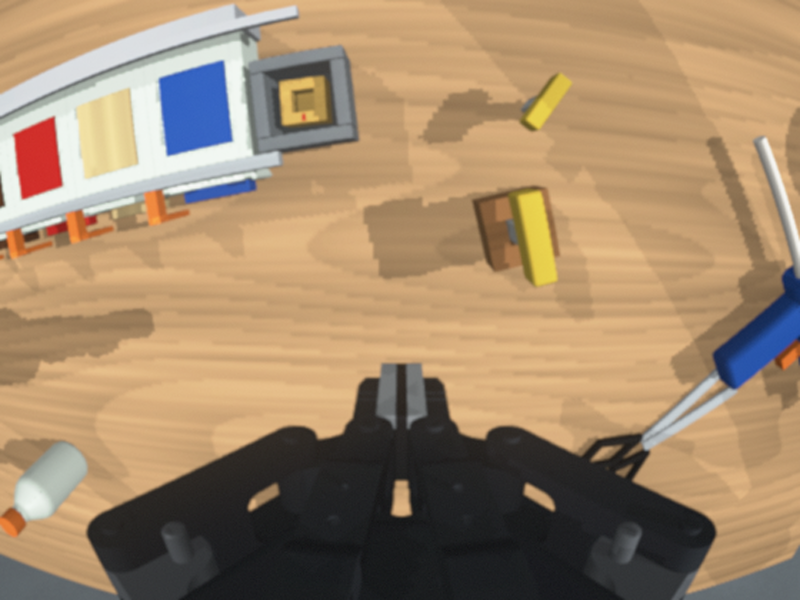

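```bash
python3 - <<'E'
from job import *
import pickle
c=pickle.load(open("lk.pkl","rb"))
print([np.round(p2w(c,u*.7,v*.7,z,True)[:2],1) for u,v,z in [(536,237,66),(525,190,66),(545,283,66),(304,101,30)]])
k=p2w(c,536*.7,237*.7,66,True)
for n,p,h in (("k",k[:2],90),("l",rk(-40,164,0)[:2],60)):
    bot.move_to([p[0]+73,p[1],h],Q(np.pi/2)); bot.sleep(.3); c=cam("wrist"); pickle.dump(c,open(n+"2.pkl","wb"))
    u,v=map(int,w2p(c,[*p,40],True)); print(u,v); 
    im=c["pixels"][max(0,v-60):v+60,u-60:u+60,::-1]; print(im.shape); cv2.imwrite(f"pics/{n}2.png",cv2.resize(im,None,fx=5,fy=5,interpolation=cv2.INTER_CUBIC))
st()
a=[cv2.imread(f"pics/{n}2.png") for n in "kl"]; h=min(i.shape[0] for i in a); print(h)
cv2.imwrite("pics/kl.png",cv2.resize(np.hstack([i[-h:] for i in a]),None,fx=2/3,fy=2/3))
E
```

```text
[array([542.7, 367.7]), array([518.7, 360.7]), array([567.1, 374.4]), array([468.8, 243.4])]
282 114
(120, 120, 3)
280 114
(120, 120, 3)
 92.8 [543.1 242.2  59.9] F [ 0.1 -0.8  0.7] op 0.2 j7 0.95
600
```

View pics/kl.png

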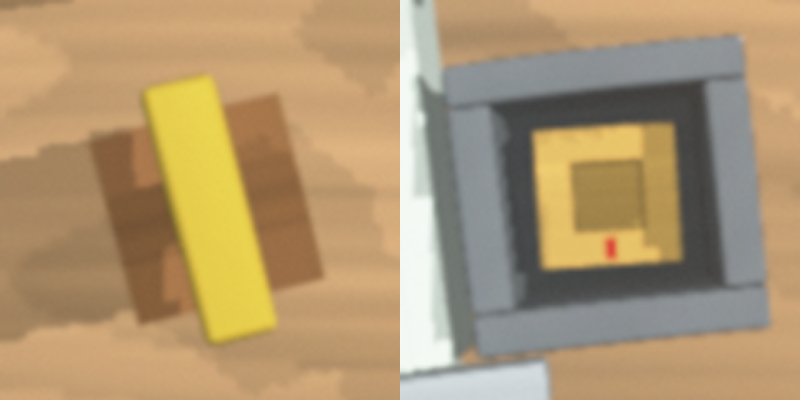

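```bash
python3 - <<'E'
from job import *
import pickle
s=5*2/3
def W(n,pts,o,z):
    c=pickle.load(open(n+"2.pkl","rb")); return np.array([p2w(c,o[0]+x/s,o[1]+y/s,z,True)[:2] for x,y in pts])
def info(name,w):
    e=[w[(i+1)%4]-w[i] for i in range(4)]
    print(name,np.round(w.mean(0),1),[round(float(np.linalg.norm(d)),1) for d in e],[round(float(np.degrees(np.arctan2(d[1],d[0])))%90,1) for d in e])
info("key",W("k",[(142,93),(210,76),(276,326),(210,344)],(222,54),66))
info("holder",W("k",[(90,141),(280,93),(324,278),(138,325)],(222,54),30))
info("hole",W("l",[(173,162),(243,160),(243,230),(175,232)],(220,54),30))
info("brass",W("l",[(133,130),(275,122),(283,260),(141,270)],(220,54),30))
info("block",W("l",[(45,70),(342,37),(369,325),(78,354)],(220,54),40))
E
```

```text
key [544.1 369. ] [12.7, 48.1, 12.7, 48.4] [14.1, 14.8, 15.6, 14.8]
holder [544. 369.] [42.1, 41.7, 42.0, 41.8] [14.3, 13.7, 14.5, 13.9]
hole [468.6 243. ] [13.1, 13.3, 12.8, 13.3] [1.8, 0.2, 1.8, 1.5]
brass [468.4 242.9] [26.5, 26.4, 26.9, 26.7] [3.3, 3.7, 4.2, 2.9]
block [468.4 242.9] [53.2, 52.9, 53.4, 52.4] [6.5, 6.0, 5.9, 5.9]
```

```bash
cat > key.py <<'E'
from job import *
KX,KY,KA=544.05,369.0,np.radians(14.6)
LX,LY,LA=468.5,242.9,np.radians(3.5)
E
python3 - <<'E'
from key import *
for d in (0,.8,1.5):
    j=ik([LX,LY,ZO+54.5],Q(np.pi/2+LA-d)); print(None if j is None else np.round(j,2))
move_gripper(34,60); q=Q(np.pi/2+KA)
bot.move_to([KX,KY,70],q); print(bot.move_l([KX,KY,ZO+45],feed=60,stop_force=8)); st()
move_gripper(5,60); s=st("grip"); 
if s["opening"]<11: raise SystemExit("no key")
bot.move_l([KX,KY,ZO+45+75],feed=80); st("lift")
bot.move_to([LX,LY,ZO+45+75],Q(np.pi/2+LA)); bot.move_l([LX,LY,ZO+45+34],feed=80,stop_force=8); st("above")
print("ins",bot.move_l([LX,LY,ZO+45+9],feed=15,stop_force=6)); st()
save(cam("wrist"),"ins")
E
```

```text
[-0.46  0.59 -0.15  2.02  0.17  0.54  0.9 ]
[-0.59  0.59  0.04  2.02 -0.05  0.53  0.31]
[-0.72  0.61  0.23  2.02 -0.26  0.53 -0.18]
False
 94.9 [544.3 369.2  13.4] F [0.3 0.  0.7] op 34.0 j7 0.98
grip 95.2 [544.3 369.4  13.6] F [-1.   0.4  4.8] op 12.4 j7 0.98
lift 96.3 [543.7 368.7  87.4] F [-0.8  0.5 -1.9] op 13.0 j7 1.0
above 97.6 [468.6 243.3  47. ] F [ 0.1  0.1 -0.9] op 12.8 j7 0.9
ins True
 99.0 [468.5 242.9  23.5] F [-1.1 -0.9  6.7] op 12.5 j7 0.89
ins scale 1.4285714285714286
```

Contact came at TCP z = 23.5, which puts the foot at 14.0 mm, on the socket floor. Now I'll turn it in steps while watching the torque.

```bash
python3 - <<'E'
from key import *
z=24.0
bot.move_l([LX,LY,z],feed=20); t0=monitor.get_state()["torque"][2]
for d in np.arange(.1,1.56,.1):
    bot.move_l([LX,LY,z],attitude=Q(np.pi/2+LA-d),feed=20); s=monitor.get_state(); t=s["torque"][2]-t0
    print(round(d,2),"tz",round(t,3),"F",np.round(s["force"],1),round(s["t"],1))
    if abs(t)>.5: print("stop felt"); break
save(cam("wrist"),"turned"); st()
E
```

```text
0.1 tz -0.032 F [ 0.1 -0.3 -1.2] 99.6
0.2 tz 0.007 F [ 0.4  0.3 -1.4] 99.8
0.3 tz 0.017 F [ 0.7 -0.6 -2.1] 100.1
0.4 tz 0.017 F [ 0.6 -0.9 -2.6] 100.3
0.5 tz 0.007 F [ 0.3 -2.5 -2. ] 100.6
0.6 tz -0.015 F [ 0.3 -3.1 -1.5] 100.8
0.7 tz 0.001 F [ 0.6 -2.9 -1.8] 101.1
0.8 tz 0.012 F [-0.1 -4.2 -0.4] 101.3
0.9 tz 0.018 F [-1.1 -5.2 -0.5] 101.6
1.0 tz -0.027 F [-0.6 -5.   0.1] 101.8
1.1 tz 0.016 F [-1.3 -5.4  0.9] 102.1
1.2 tz 0.031 F [-1.5 -4.7  1.3] 102.3
1.3 tz -0.048 F [-2.2 -6.   1.7] 102.6
1.4 tz 0.025 F [-2.2 -5.9  1.4] 102.8
1.5 tz 0.266 F [-3.1 -5.8  2.3] 103.1
turned scale 1.4285714285714286
 103.1 [467.6 242.3  23.9] F [-0.9 -5.9  1.2] op 12.4 j7 -0.13
```

View pics/turned.png

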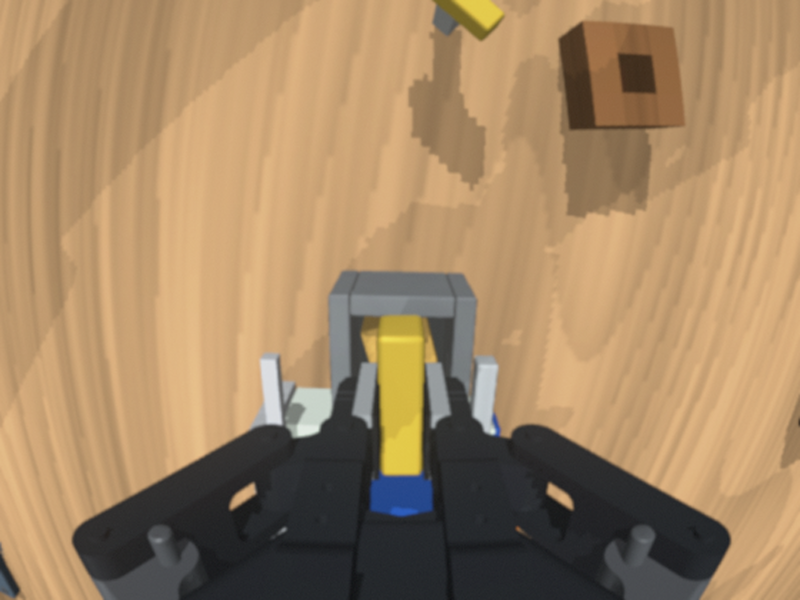

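The keeper bar has shifted (its end is now beside the block at 485,370) and the torque rises at 1.5 rad. I'll press to the stop, ease back within the play, and pull the key out.

```bash
python3 - <<'E'
from key import *
z=24.0; t0=monitor.get_state()["torque"][2]
for d in (1.55,1.6):
    bot.move_l([LX,LY,z],attitude=Q(np.pi/2+LA-d),feed=20); s=monitor.get_state(); print(d,s["torque"][2])
bot.sleep(.3)
for d in (1.5,1.43):
    bot.move_l([LX,LY,z],attitude=Q(np.pi/2+LA-d),feed=20); s=monitor.get_state(); print(d,s["torque"][2],np.round(s["force"],1))
print("out",bot.move_l([LX,LY,z+36],feed=40,stop_force=25)); st()
bot.move_l([LX,LY,z+65],feed=100)
bot.move_to([KX+60,KY-150,100],Q(np.pi/2+KA)); bot.sleep(.2)
save(cam("wrist"),"locked")
E
```

```text
1.55 0.45592980688826906
1.6 0.45660031991968403
1.5 0.03654413625695589 [-1.9 -5.3  2.1]
1.43 0.01672611530280299 [-2.5 -5.5  0.9]
out False
 105.5 [468.4 242.9  59.8] F [ 0.1  0.1 -1. ] op 12.5 j7 -0.11
locked scale 1.4285714285714286
```

View pics/locked.png

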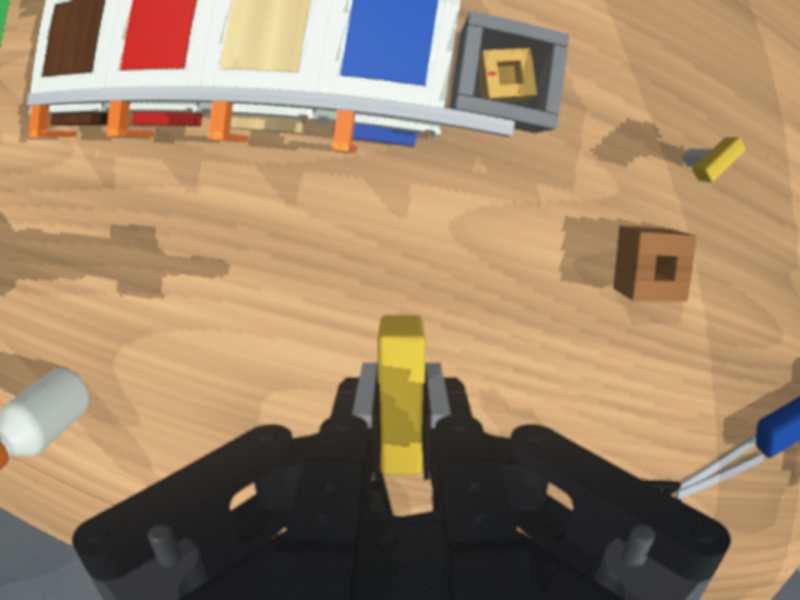

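The rack is locked, with the fingers standing before all four boards. Before returning the key, I'll measure the socket's angle by code, checking the method on the earlier picture.

```bash
python3 - <<'E'
from key import *
import pickle
def brass(c):
    u,v=w2p(c,(LX,LY,30),True); hsv=cv2.cvtColor(c["pixels"],cv2.COLOR_RGB2HSV)
    h,s,V=cv2.split(hsv); m=((h>14)&(h<30)&(s>90)&(V>70)).astype(np.uint8)
    g=np.zeros_like(m); cv2.circle(g,(int(u),int(v)),32,1,-1); m&=g
    n,lab,stt,cen=cv2.connectedComponentsWithStats(m); i=1+np.argmax(stt[1:,4])
    ys,xs=np.where(lab==i); ct=cv2.convexHull(np.c_[xs,ys].astype(np.int32))[:,0]
    w=np.array([p2w(c,a,b,30,True)[:2] for a,b in ct],np.float32); return cv2.minAreaRect(w)
print("before",brass(pickle.load(open("l2.pkl","rb"))))
bot.move_to([LX+73,LY,85],Q(np.pi/2)); bot.sleep(.3); c=cam("wrist"); pickle.dump(c,open("l3.pkl","wb")); print("after",brass(c)); st()
E
```

```text
before ((468.2426452636719, 242.49365234375), (27.123245239257812, 26.971054077148438), 3.833956480026245)
after ((468.240234375, 242.4500274658203), (27.335264205932617, 27.005512237548828), 21.762651443481445)
 108.2 [542.2 242.4  85.1] F [-0.7  0.7 -0.9] op 12.5 j7 0.98
```

The socket has turned to 74.3° (1.30 rad), so it is at the stop. Now the key goes back.

```bash
python3 - <<'E'
from key import *
q=Q(np.pi/2+KA); z=13.6
bot.move_l([LX+73,LY,100],feed=100); bot.move_to([KX,KY,100],q); bot.move_l([KX,KY,50],feed=80,stop_force=8)
print("in",bot.move_l([KX,KY,z-1],feed=20,stop_force=4)); st()
E
```

```text
in True
 111.5 [544.1 369.   13.6] F [-0.8 -0.2  6.3] op 12.8 j7 1.0
```

Seated on the hole's floor (z = 13.6, as when it was picked up). Release and check.

```bash
python3 - <<'E'
from key import *
move_gripper(36); bot.move_l([KX,KY,90],feed=60); bot.move_to([600,300,140],Q(np.pi/2)); bot.sleep(.5)
c=cam("wrist"); save(c,"fin"); st()
E
```

```text
fin scale 1.4285714285714286
 114.3 [599.8 300.2 139.9] F [ 0.2  0.3 -1. ] op 36.4 j7 0.96
```

View pics/fin.png

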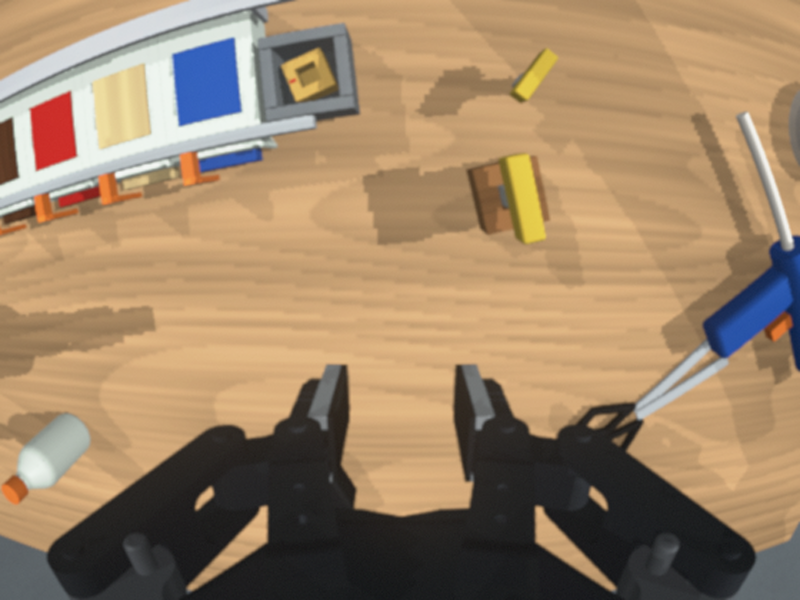

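The key stands upright in its holder (525,198), the keeper is shut, and the gripper is clear.

```bash
python3 -c "
from plant import order; print(order.close_job())"
```

```text
the job is handed in; nothing more can be done
None
```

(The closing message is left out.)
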